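Push the drum carder's feed roller home up its ways

ROBOT

A 7-joint arm with a two-finger parallel gripper is mounted at the origin on the work surface. World frame = base frame: x ahead of the robot, y to its left, z up, the work surface at z = 0. Lengths are in m, angles in rad, forces in N, time in s.
With the tool pointing down it reaches from about 0.4 to 0.85 m from the base axis. Payload 10.4 kg.
Tool frame: the origin (TCP) lies midway between the tips of the shut fingers; the grasp point (between the pads) lies 19 mm behind it; z points along the fingers, x is the direction in which the jaws open and shut, and the axes are right-handed (so a half turn about z gives the same grasp; the last joint's range is limited). The gripper opens to 85 mm and grips with 20 to 120 N. Pads are 22 mm wide; open, the fingers measure 114 mm over their backs; the gripper's body (76 mm by 85 mm) begins 54 mm behind the grasp point. The pads swing forward as they close: fully open they stand 13 mm farther back than shut.
Start: joints at [-1.366, 0.332, -0.065, 1.46, 0.022, 1.35, -0.088], TCP at [0.141, 0.609, 0.231] pointing down, gripper open.
Joint ranges: [-2.6, 2.6], [-0.5, 2.12], [-1.47, 1.34], [0.16, 2.42], [-1.27, 4.41], [0.06, 2.06], [-2.6, 2.6]. Speed limits (rad/s): [2.22, 2.22, 2.79, 2.79, 3.14, 3.14, 3.14].

INTERFACE

Orientations are given as a unit quaternion [x, y, z, w].
In Python, from workcell import manip, cams gives the robot as it stands.
- The arm moves only by the tool move_arm, never from a script. Its argument "moves" is a list of rows, each a list of 7 numbers: the turn, a rotation vector about the tool's x, y, z in degrees, then the shift along the tool's x, y, z in m, then the finger opening in m, from 0 to 0.0854. A call has 1 to 10 rows; each row is the pose to reach, as a shift and turn from the pose commanded when the call began, along the tool's axes at that moment; what a row does not reach only later rows make up. A row lasts 1/10 s, in which the tool goes at most 50 mm and 8.59 degrees, less where a joint would pass 70% of its speed; a pose out of reach is approached as far as the arm can. A call with a gripper value outside its range is refused whole. The fingers move at their own pace and stop on an object; "grip_force" is the grip in N (left out, the last holds). Time passes only in rows, so rows that repeat a pose let the fingers close. It gives the time, the measured TCP pose, the force and the opening at its end, in the units of the state.
- manip.get_obs(): the state, without advancing time (a new reading comes with each control period).
- cams.camera(name): name is "scene" or "top" or "wrist"; returns the picture (420x560x3 uint8, red, green, blue); there is no depth.
- cams.camera_params(name): a dict with "fx", "fy", "cx", "cy" (pixels), "xyz" and "rotation" of the camera in the world. Camera axes: x right, y up, looking along -z (the intrinsics and any distortion apply to the point x, -y, -z); pixel columns grow to the right and rows downward; lengths in m; the calibration is good to about 2 mm. A picture is of the moment at which its call begins: read the wrist's pose just before it. camera_params takes no time and is no camera call; for the wrist camera it gives the pose at the moment of the call.
- manip.hand_in(): hands the job in, once; it reports no verdict.
The state is a dict: "clock": time; "joint_pos": joint angles; "joint_velocities": joint speeds; "tau": joint torques, N m; "position": TCP position; "ee_rot": TCP orientation; "ft_force": force on the tool from outside, world axes, zero at the start; "torque": the same for the moment, N m; "grip_width": opening from 0.0 (shut) to 1.0 (fully open).
Only numpy, scipy, OpenCV 4.12 (cv2) and the standard library are available. Lean on these libraries where they do the work, as an engineer would, in place of code of your own. Each camera call takes 0.05 s, during which the arm holds its last target. There are 200 camera calls.

TASK

The feed roller of the bench drum carder has been parked at the foot of its two sloping rails while the drum was cleaned. Push it with the fingers, slowly and without grasping or lifting it, up the rails until both of its brass sleeves have dropped into their seats against the upper stops; keep the fingers behind it all the way up so that it never runs loose or rolls back. Leave it seated and square, and do not disturb the bobbin, the oil bottle, the green tin or the hand card.

Things in the scene. Friction and masses are not known exactly. Their poses are not given: they have to be found in the camera images.
- ways: Two sloping aluminium-topped rails on the carder's wooden cheeks, each 18 mm wide, centred 87 mm either side, open between. Fixed, but at another place and yaw each time. Origin: on the plane of the rail tops, half-way between them, midway up the slope, 105 mm above the bench. x: up the slope (10 degrees) towards the drum; y: level, across; z: square to the slope.
- seat_mid (a point): Where the roller's centre ends: x 59, z 12.5 mm in the rails' frame (axes as theirs). Beneath it each rail has a pocket 5 mm deep, from x = 46 mm to an upper stop (face at x = 77 mm, 26 mm high). The roller drops in by itself over the last 10 mm and then stays. Before that, on the slope, it rolls back if not supported.
- roller_mid (a point): Centre of the loose feed roller, on its axis. Smooth pale beech cylinder 60 mm in diameter, 150 mm long, lying between the cheeks with 3 mm side play; a brass bearing sleeve at each end (35 mm diameter, 24 mm long), free to turn on the axle, rolls on the rails; centre 17.5 mm above their plane. Black 44 mm belt pulley outside the left sleeve. Its y axis lies along the roller.
- roller: The same roller as a whole, origin at its centre; 0.3 to 0.65 kg. Parked, its centre is at x = -60 mm in the rails' frame, resting against foot stops on the rails (faces at x = -77 mm, 22 mm high). Its x and z axes may turn as it goes; pushing it up takes about 1 to 2 N.
- carder: Bench drum carder, fixed: wooden base 450 x 216 x 22 mm, cheeks with outer faces 96 mm either side. Origin: underside of the base, below the rails' origin; x level, to the drum. Dark drum, 190 mm diameter, 150 mm wide, axis 188 mm ahead and 125 mm above the bench; it can turn. Crank of 92 mm radius at any angle, out to 186 mm on the right (-y).
- bobbin: Empty wooden bobbin standing on the bench, 68 mm in diameter, 110 mm high; origin at the centre of its foot. Bystander.
- oil_bottle: Amber oil bottle, 48 mm in diameter, 115 mm high, red cap; origin at the centre of its foot. Bystander.
- pin_tin: Green tin, 66 mm in diameter, 70 mm high; origin at the centre of its foot. Bystander.
- wool_card: Wooden hand card lying teeth down, blade 115 x 215 mm, 19 mm thick, with a round handle 138 mm long towards its -x; origin under the centre of the blade. Bystander.
There are look-alikes about, which are no part of the job. Of the things that look like the roller, the largest one is meant.

How it is judged:
On the way:
1. the fingers push the roller up the middle of the slope (x of roller_mid in the frame of ways between -0.03 and 0.035 m and contact force between the fingers and roller above 0.05 N), for 0.1 s.
At the end, for the whole second after the job is handed in: The roller lies at rest in both seats: centre 54 to 64 mm up the slope from the middle of the rails and 10 to 14.5 mm above the rail plane (dropped in), its axis within 0.04 rad of square to the rails (x of roller_mid in the frame of ways between 0.054 and 0.064 m and z of roller_mid in the frame of ways between 0.01 and 0.0145 m and y of roller_mid in the frame of ways between -0.008 and 0.008 m and angle between the y axis of roller_mid and the y axis of ways, either way round below 0.04 rad and linear speed of roller below 0.01 m/s and angular speed of roller below 0.2 rad/s); the robot touches nothing.
It fails at once if the roller is lifted more than 12 mm off its rails (z of roller_mid in the frame of ways above 0.0295 m).
It fails at once if the roller runs loose or rolls back on the slope (faster than 0.15 m/s without the fingers on it) (x of roller_mid in the frame of ways between -0.052 and 0.04 m and linear speed of roller above 0.15 m/s and contact force between the fingers and roller below 0.02 N).
It fails at once if the roller is gripped on the slope (over 18 N from the fingers, where a push takes 1 to 2 N) (x of roller_mid in the frame of ways between -0.052 and 0.04 m and contact force between the fingers and roller above 18 N).
It fails at once if a bystander (bobbin, oil bottle, tin or hand card) is shifted by more than 30 mm (distance of any of bobbin, oil_bottle, pin_tin, wool_card from where it was at the start of the episode above 0.03 m).
It also fails if it takes over 45 s, if anything falls off the work surface, if the arm or the gripper's body presses on something with over 40 N, if the wrist force passes 120 N, or if a joint passes its speed limit or range.

## Working session

There is one attempt and no reset: what is moved stays moved. The work goes in short steps, Python scripts to look and compute and a tool call to move; the robot and the scene stay as the last step left them, time stands still between calls to the robot, and variables do not carry over. Pictures are saved under pics/ and viewed, about 8 in all and at most 12, crops included, and the job is handed in when it is done.

Besides the shell and the picture viewer there is one more tool, called after "Request:" by a JSON object that holds its "op" and its "data", one argument or row to a line. move_arm: Moves the arm, as the interface text tells. Its arguments: {"type":"object","properties":{"moves":{"type":"array","items":{"type":"array","items":{"type":"number"}}},"grip_force":{"type":"number"}},"required":["moves"]}

```bash
mkdir -p pics; ls; python3 - <<'E'
from workcell import manip, cams
import cv2,numpy as np
for n in("scene","top"):
    im=cams.camera(n); cv2.imwrite(f"pics/{n}0.png",im[:,:,::-1]); p=cams.camera_params(n); print(n,{k:np.round(v,4).tolist() for k,v in p.items() if not isinstance(v,str)})
print(manip.get_obs())
E
```

```text
pics
scene {'fx': 444.8924, 'fy': 444.8924, 'cx': 284.6913, 'cy': 215.0221, 'xyz': [1.0873, -0.0757, 0.9219], 'rotation': [0.247, 0.1938, 0.5994, 0.7363]}
top {'fx': 390.1882, 'fy': 390.1882, 'cx': 281.2494, 'cy': 209.3282, 'xyz': [0.3694, 0.0831, 1.0575], 'rotation': [-0.0375, 0.0354, 0.7071, -0.7053]}
{'clock': 0.1, 'joint_pos': array([-1.36565028,  0.332822  , -0.06471539,  1.46086428,  0.02160161,
        1.34992405, -0.08851402]), 'joint_velocities': array([-7.82739273e-04, -1.56402275e-03, -3.96296997e-05, -2.19013004e-03,
        5.07248446e-04, -1.22325887e-03,  1.90548906e-03]), 'tau': array([ 2.85946924e-03, -6.26743627e+01,  5.00712229e-02, -3.92427707e+01,
        1.63232553e-02,  7.00553399e-03,  5.66095821e-05]), 'position': array([0.14103081, 0.60852274, 0.2305839 ]), 'ee_rot': array([ 7.82867198e-01,  6.22188486e-01, -4.99152386e-04,  4.33360808e-04]), 'ft_force': array([-0.47334619, -0.40878212,  0.6269986 ]), 'torque': array([ 0.03894221, -0.04320785,  0.05043836]), 'grip_width': 1.00354428497083}
```

View pics/top0.png

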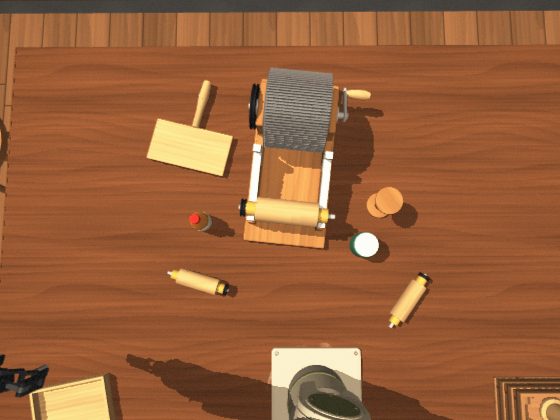

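View pics/scene0.png

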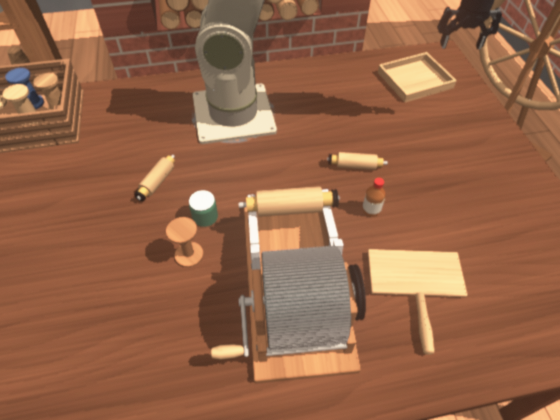

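The top view has three roller-like things, at (286,213), (199,281) and (409,300). The first is the largest and lies on the carder's rails, so it fits the description. I'll confirm it in an enlarged crop and measure it.

```bash
cat > h.py <<'E'
import numpy as np
from scipy.spatial.transform import Rotation as R
def ray(p,u,v):
    d=np.array([(u-p["cx"])/p["fx"],-(v-p["cy"])/p["fy"],-1.])
    q=np.array(p["rotation"]); M=R.from_quat(q).as_matrix() if q.shape==(4,) else q
    return np.array(p["xyz"]),M@d
def onplane(p,u,v,z):
    o,d=ray(p,u,v); return o+d*(z-o[2])/d[2]
E
python3 - <<'E'
from workcell import cams
from h import *
import cv2
im=cv2.imread("pics/top0.png"); pt=cams.camera_params("top"); ps=cams.camera_params("scene")
c=im[125:255,225:355]; cv2.imwrite("pics/crop1.png",cv2.resize(c,None,fx=4.5,fy=4.5,interpolation=cv2.INTER_CUBIC))
for n,p,box in(("top",pt,(235,190,345,235)),("scene",ps,(232,175,345,225))):
    im=cv2.imread(f"pics/{n}0.png"); h=cv2.cvtColor(im,cv2.COLOR_BGR2HSV); x0,y0,x1,y1=box
    m=cv2.inRange(h[y0:y1,x0:x1],(12,60,150),(32,200,255)); 
    n_,l,s,ce=cv2.connectedComponentsWithStats(m); i=1+s[1:,4].argmax()
    r=cv2.minAreaRect(cv2.findNonZero((l==i).astype('u1'))); print(n,s[i],r,np.array(r[0])+[x0,y0])
    b=cv2.boxPoints(r)+[x0,y0]; print(b.round(1).tolist())
    for q in list(b)+[b.mean(0)]: print(onplane(p,*q,0.112).round(4))
E
```

```text
top [   8    0   86   45 3217] ((50.5, 22.0), (44.0, 85.0), 90.0) [285.5 212. ]
[[243.0, 190.0], [328.0, 190.0], [328.0, 234.0], [243.0, 234.0]]
[0.5151 0.1794 0.112 ]
[ 0.5145 -0.0287  0.112 ]
[ 0.4069 -0.0271  0.112 ]
[0.4074 0.1786 0.112 ]
[0.4607 0.0755 0.112 ]
scene [   8   11   93   39 1941] ((54.57758331298828, 25.552888870239258), (31.734359741210938, 92.06948852539062), 79.28687286376953) [286.57758331 200.55288887]
[[238.4, 193.5], [328.9, 176.4], [334.8, 207.6], [244.3, 224.7]]
[ 0.4175 -0.0368  0.112 ]
[0.4077 0.186  0.112 ]
[0.5027 0.174  0.112 ]
[ 0.5091 -0.037   0.112 ]
[0.4606 0.0697 0.112 ]
```

View pics/crop1.png

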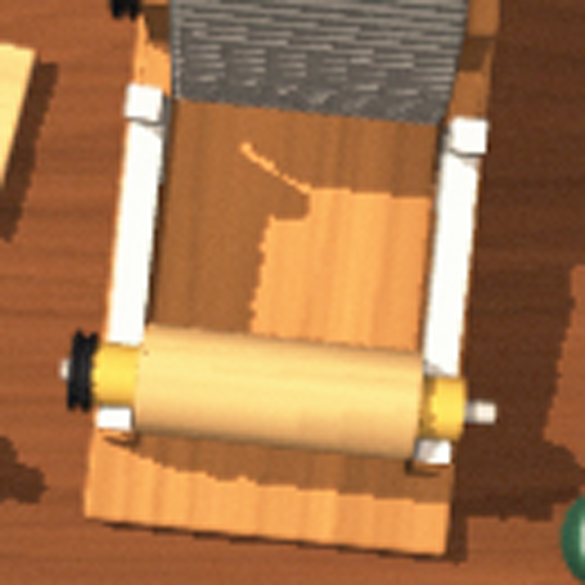

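The crop shows the roller on the rails at the middle: pale body, two brass sleeves at crop (115,375) and (443,408), and a black pulley at the left. It lies against the foot stops. It is the one meant.

```bash
python3 - <<'E'
from workcell import cams
from h import *
p=cams.camera_params("top")
f=lambda a,b,z: onplane(p,225+(a+.0)/4.5-.4,125+b/4.5-.4,z)
P={k:f(*v) for k,v in dict(sl=(93,373,.112),sr=(465,408,.112),bl=(143,377,.112),br=(420,406,.112),
 ltop=(144,122,.118),rtop=(465,154,.118),lbot=(115,408,.092),rbot=(433,442,.092),baseL=(87,516,.022),baseR=(444,553,.022)).items()}
for k,v in P.items(): print(k,v.round(4))
yaw=lambda d: np.degrees(np.arctan2(d[1],d[0]))
print("mid",(P['sl']+P['sr'])/2,(P['bl']+P['br'])/2)
for a,b,o in(("sr","sl",-90),("br","bl",-90),("rtop","ltop",-90),("rbot","lbot",-90),("lbot","ltop",0),("rbot","rtop",0),("baseR","baseL",-90)):
    d=P[b]-P[a]; print(a,b,yaw(d)+o,np.linalg.norm(d[:2]))
E
```

```text
sl [0.472  0.1736 0.112 ]
sr [ 0.4524 -0.0276  0.112 ]
bl [0.4697 0.1465 0.112 ]
br [ 0.4535 -0.0033  0.112 ]
ltop [0.6092 0.1461 0.118 ]
rtop [ 0.5908 -0.029   0.118 ]
lbot [0.4547 0.1632 0.092 ]
rbot [ 0.4354 -0.0121  0.092 ]
baseL [0.3971 0.1851 0.022 ]
baseR [ 0.3749 -0.0246  0.022 ]
mid [0.4621858  0.07296298 0.112     ] [0.46163407 0.07155762 0.112     ]
sr sl -5.556866674626207 0.2021336734530186
br bl -6.161305191481517 0.15065775073793444
rtop ltop -5.990125931238893 0.17601714519555905
rbot lbot -6.272166349860257 0.17631714983484476
lbot ltop -6.314001006143315 0.1554573210365095
rbot rtop -6.203029831588125 0.15632384027357968
baseR baseL -6.036564447381778 0.21086167972611308
```

Request:
{"op": "move_arm", "data": {
  "moves": [
    [0,0,-2,-0.03,0.04,0,0.085],
    [0,0,-4,-0.06,0.08,0,0.085],
    [0,0,-7,-0.09,0.12,0,0.085],
    [0,0,-7,-0.12,0.16,0,0.085],
    [0,0,-7,-0.15,0.2,0,0.085],
    [0,0,-7,-0.18,0.24,0,0.085],
    [0,0,-7,-0.21,0.27,0,0.085],
    [0,0,-7,-0.24,0.3,0,0.085],
    [0,0,-7,-0.27,0.32,0,0.085],
    [0,0,-7,-0.3,0.33,0,0.085]
  ]
}}

```text
clock: 1.1
position: [0.3959, 0.2398, 0.231]
ee_rot: [0.744, 0.668, -0.0, 0.0]
ft_force: [-0.2, 0.8, -0.1]
grip_width: 0.996
```

Request:
{"op": "move_arm", "data": {
  "moves": [
    [0,0,0,-0.04,0.005,0,0.085],
    [0,0,0,-0.08,0.01,0,0.085],
    [0,0,0,-0.12,0.016,0,0.085],
    [0,0,0,-0.15,0.02,0,0.085],
    [0,0,0,-0.161,0.021,0,0.085],
    [0,0,0,-0.161,0.021,0,0.085],
    [0,0,0,-0.161,0.021,0,0.085]
  ]
}}

```text
clock: 1.8
position: [0.3986, 0.0809, 0.2312]
ee_rot: [0.743, 0.669, 0.0, -0.0]
ft_force: [-0.0, 0.8, 0.4]
grip_width: 0.995
```

```bash
python3 - <<'E'
from workcell import manip, cams
from h import *
import cv2
p=cams.camera_params("wrist")
im=cams.camera("wrist"); cv2.imwrite("pics/w1.png",im[:,:,::-1]); 
o=manip.get_obs(); print(o["position"],o["ee_rot"],p["xyz"],p["rotation"],p["fx"],p["cx"],p["cy"])
a=im.copy()
E
```

```text
[0.39863544 0.08114133 0.23118447] [ 7.42845063e-01  6.69463370e-01 -8.78620925e-05 -3.11428462e-05] [0.3255667  0.08904903 0.37470933] [-0.1090804  -0.09790206  0.66142591  0.73554906] 358.32775766656323 286.66335109381833 204.41176943134784
```

View pics/w1.png

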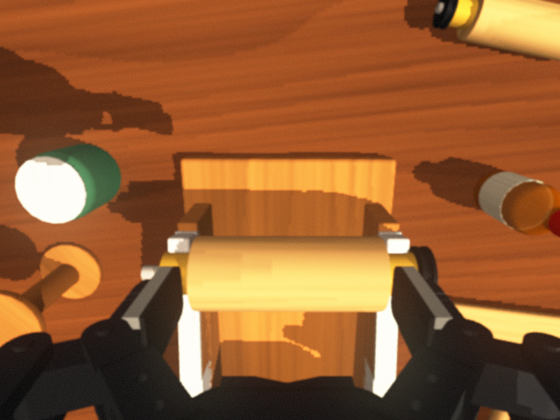

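The wrist view shows the roller body at columns 188–391 and rows 236–311. It is square to the fingers and centred between them, at about column 289. Neither the tin at (60,180) nor the bottle at (515,200) is below the fingers. I'll check the numbers next.

```bash
python3 - <<'E'
from workcell import cams
from h import *
p=cams.camera_params("wrist")
L=onplane(p,188.5,272,.112);Rr=onplane(p,390.5,272,.112);print(L,Rr,(L+Rr)/2,np.linalg.norm(L-Rr),np.degrees(np.arctan2(*(L-Rr)[:2])))
# tangents rows -> axis x estimate
o=np.array(p["xyz"])
def ang(v): 
    d=ray(p,289,v)[1]; return np.arctan2(d@np.array([.9943,-.1063,0]),-d[2])
a=(ang(236)+ang(311))/2; print("axis dist ahead of cam",np.tan(a)*(o[2]-.112), "width ang->dist",.03/np.sin(abs(ang(236)-ang(311))/2), "TCP ahead of cam",(np.array([.3986,.0811])-o[:2])@np.array([.9943,-.1063]))
E
```

```text
[ 0.45337579 -0.00458378  0.112     ] [0.47056667 0.158608   0.112     ] [0.46197123 0.07701211 0.112     ] 0.16409473943322272 -173.98654838209424
axis dist ahead of cam 0.13763597841537495 width ang->dist 0.2987230218604434 TCP ahead of cam 0.07349000230995952
```

Request:
{"op": "move_arm", "data": {
  "moves": [
    [0,0,0,0,0,0.02,0.085],
    [0,0,0,0,0,0.04,0.085],
    [0,0,0,0,0,0.06,0.085],
    [0,0,0,0,0,0.08,0.085],
    [0,0,0,0,0,0.1,0.085],
    [0,0,0,0,0,0.12,0.085],
    [0,0,0,0,0,0.135,0.085],
    [0,0,0,0,0,0.143,0.085],
    [0,0,0,0,0,0.143,0.085],
    [0,0,0,0,0,0.143,0.085]
  ]
}}

```text
clock: 2.85
position: [0.399, 0.0803, 0.0887]
ee_rot: [0.743, 0.669, 0.0, 0.0]
ft_force: [0.4, 0.3, 0.1]
grip_width: 0.996
```

Request:
{"op": "move_arm", "data": {
  "moves": [
    [0,0,0,0,0.003,0,0.085],
    [0,0,0,0,0.007,0,0.085],
    [0,0,0,0,0.011,0,0.085],
    [0,0,0,0,0.014,0,0.085],
    [0,0,0,0,0.016,0,0.085],
    [0,0,0,0,0.018,0,0.085],
    [0,0,0,0,0.02,0,0.085],
    [0,0,0,0,0.022,0,0.085],
    [0,0,0,0,0.024,0,0.085],
    [0,0,0,0,0.026,0,0.085]
  ]
}}

```text
clock: 3.85
position: [0.4245, 0.077, 0.0882]
ee_rot: [0.743, 0.669, -0.0, -0.0]
ft_force: [-1.5, 0.0, 0.8]
grip_width: 0.995
```

```bash
python3 - <<'E'
from workcell import manip, cams
import cv2
im=cams.camera("wrist"); cv2.imwrite("pics/w2.png",im[:,:,::-1]); o=manip.get_obs(); print(o["position"],o["ft_force"])
E
```

```text
[0.42489501 0.07702953 0.08827572] [-0.19211333  0.45839128  0.3819181 ]
```

View pics/w2.png

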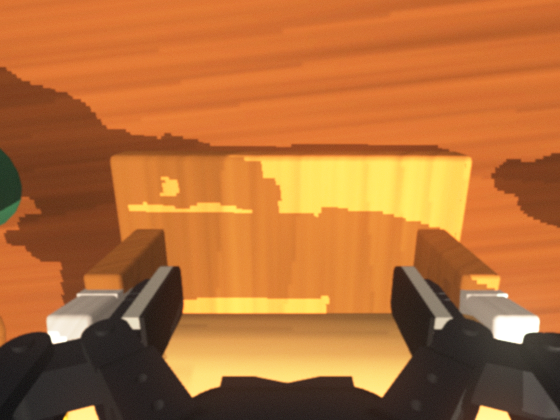

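Request:
{"op": "move_arm", "data": {
  "moves": [
    [0,0,0,0,0.002,0,0.085],
    [0,0,0,0,0.004,-0.0004,0.085],
    [0,0,0,0,0.006,-0.0007,0.085],
    [0,0,0,0,0.008,-0.0011,0.085],
    [0,0,0,0,0.01,-0.0014,0.085],
    [0,0,0,0,0.012,-0.0018,0.085],
    [0,0,0,0,0.014,-0.0021,0.085],
    [0,0,0,0,0.016,-0.0025,0.085],
    [0,0,0,0,0.018,-0.0028,0.085],
    [0,0,0,0,0.02,-0.0032,0.085]
  ]
}}

```text
clock: 4.9
position: [0.4447, 0.0749, 0.0915]
ee_rot: [0.743, 0.669, 0.0, -0.0]
ft_force: [-0.9, -0.1, -0.5]
grip_width: 1.001
```

```bash
python3 - <<'E'
from workcell import manip, cams
import cv2,numpy as np
im=cams.camera("wrist"); cv2.imwrite("pics/w3.png",im[:,:,::-1])
t=cams.camera("top");s=cams.camera("scene")
a=t[125:255,225:355];b=s[160:290,220:350]
cv2.imwrite("pics/c3.png",cv2.resize(np.hstack([a,b])[:,:,::-1],None,fx=3,fy=3,interpolation=cv2.INTER_CUBIC)); o=manip.get_obs(); print(o["position"],o["ft_force"])
E
```

```text
[0.44471506 0.07494961 0.09153754] [-0.47873046  0.43626364 -0.33304462]
```

View pics/c3.png

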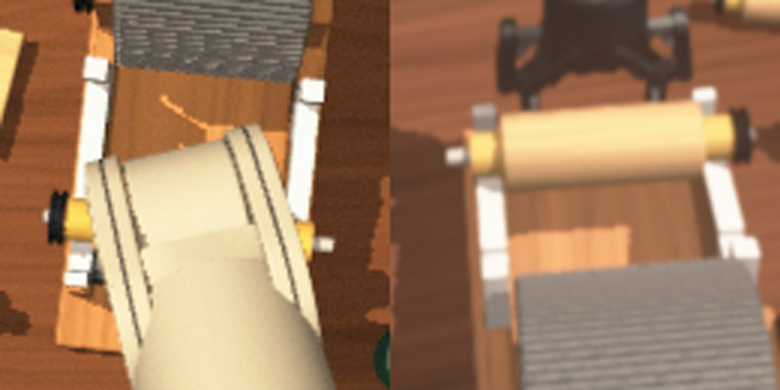

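The scene view shows both fingers squarely behind the roller, which has left the foot stops by about 25 mm. Both sleeves are on the rails. I'll go on pushing.

Request:
{"op": "move_arm", "data": {
  "moves": [
    [0,0,0,0,0.002,-0.0004,0.085],
    [0,0,0,0,0.004,-0.0007,0.085],
    [0,0,0,0,0.0065,-0.0011,0.085],
    [0,0,0,0,0.009,-0.0016,0.085],
    [0,0,0,0,0.0115,-0.002,0.085],
    [0,0,0,0,0.014,-0.0025,0.085],
    [0,0,0,0,0.0165,-0.0029,0.085],
    [0,0,0,0,0.019,-0.0033,0.085],
    [0,0,0,0,0.0215,-0.0038,0.085],
    [0,0,0,0,0.024,-0.0042,0.085]
  ]
}}

```text
clock: 6.05
position: [0.4686, 0.0724, 0.0957]
ee_rot: [0.743, 0.669, 0.0, -0.0]
ft_force: [-1.0, 0.5, 0.9]
grip_width: 0.996
```

Request:
{"op": "move_arm", "data": {
  "moves": [
    [0,0,0,0,0.0025,-0.0004,0.085],
    [0,0,0,0,0.005,-0.0009,0.085],
    [0,0,0,0,0.0075,-0.0013,0.085],
    [0,0,0,0,0.01,-0.0018,0.085],
    [0,0,0,0,0.0125,-0.0022,0.085],
    [0,0,0,0,0.015,-0.0026,0.085],
    [0,0,0,0,0.0175,-0.0031,0.085],
    [0,0,0,0,0.02,-0.0035,0.085],
    [0,0,0,0,0.0225,-0.004,0.085],
    [0,0,0,0,0.025,-0.0044,0.085]
  ]
}}

```text
clock: 7.05
position: [0.4934, 0.0698, 0.1001]
ee_rot: [0.743, 0.669, 0.0, -0.0]
ft_force: [-1.2, -0.4, 1.1]
grip_width: 1.0
```

```bash
python3 - <<'E'
from workcell import manip, cams
import cv2,numpy as np
t=cams.camera("top");s=cams.camera("scene")
a=t[125:255,225:355];b=s[160:290,220:350]
cv2.imwrite("pics/c4.png",cv2.resize(np.hstack([a,b])[:,:,::-1],None,fx=3,fy=3,interpolation=cv2.INTER_CUBIC)); o=manip.get_obs(); print(o["position"],o["ft_force"])
E
```

```text
[0.49368358 0.06976339 0.10020878] [-0.42838341  0.62258948 -0.31906178]
```

View pics/c4.png

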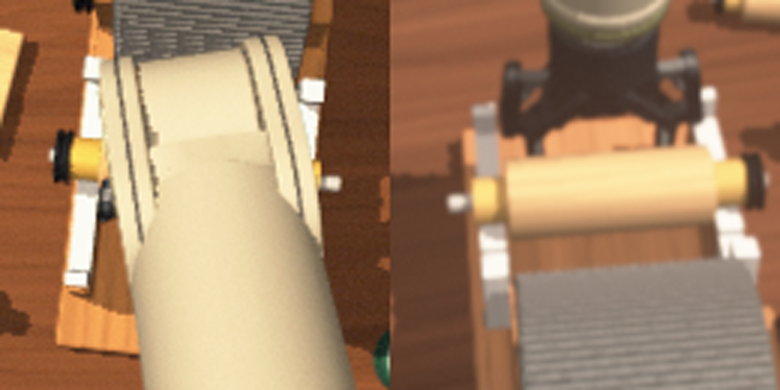

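The roller has come up square and is now about mid-slope, with the fingers still behind it. I'll continue to the seats.

Request:
{"op": "move_arm", "data": {
  "moves": [
    [0,0,0,0,0.0025,-0.0004,0.085],
    [0,0,0,0,0.005,-0.0009,0.085],
    [0,0,0,0,0.0075,-0.0013,0.085],
    [0,0,0,0,0.01,-0.0018,0.085],
    [0,0,0,0,0.0125,-0.0022,0.085],
    [0,0,0,0,0.015,-0.0026,0.085],
    [0,0,0,0,0.0175,-0.0031,0.085],
    [0,0,0,0,0.02,-0.0035,0.085],
    [0,0,0,0,0.0225,-0.004,0.085],
    [0,0,0,0,0.025,-0.0044,0.085]
  ]
}}

```text
clock: 8.15
position: [0.5183, 0.0671, 0.1045]
ee_rot: [0.743, 0.669, 0.0, -0.0]
ft_force: [-1.8, 0.9, -0.2]
grip_width: 0.994
```

Request:
{"op": "move_arm", "data": {
  "moves": [
    [0,0,0,0,0.002,-0.0004,0.085],
    [0,0,0,0,0.004,-0.0007,0.085],
    [0,0,0,0,0.006,-0.0011,0.085],
    [0,0,0,0,0.008,-0.0014,0.085],
    [0,0,0,0,0.01,-0.0018,0.085],
    [0,0,0,0,0.012,-0.0021,0.085],
    [0,0,0,0,0.014,-0.0025,0.085],
    [0,0,0,0,0.0155,-0.0027,0.085],
    [0,0,0,0,0.017,-0.003,0.085],
    [0,0,0,0,0.017,-0.003,0.085]
  ]
}}

```text
clock: 9.15
position: [0.5352, 0.0653, 0.1075]
ee_rot: [0.743, 0.669, 0.0, 0.0]
ft_force: [0.3, 1.3, 0.6]
grip_width: 0.992
```

```bash
python3 - <<'E'
from workcell import manip, cams
import cv2,numpy as np
s=cams.camera("scene");t=cams.camera("top")
a=t[125:255,225:355];b=s[160:290,220:350]
cv2.imwrite("pics/c5.png",cv2.resize(np.hstack([a,b])[:,:,::-1],None,fx=3,fy=3,interpolation=cv2.INTER_CUBIC)); o=manip.get_obs(); print(o["position"],o["ft_force"])
E
```

```text
[0.53498414 0.06539103 0.10746214] [ 0.41534293  0.01455053 -0.96766129]
```

View pics/c5.png

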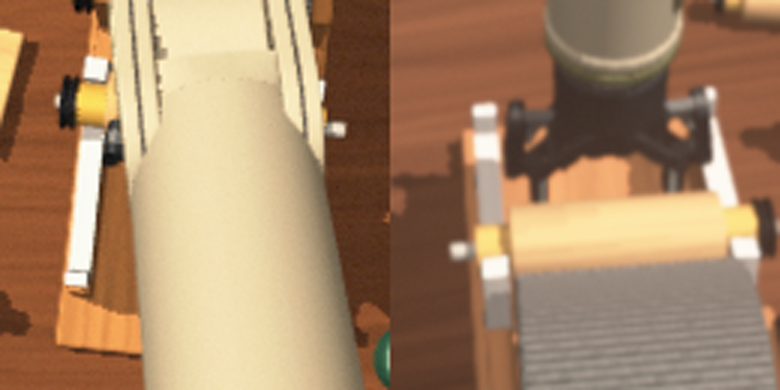

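```bash
python3 - <<'E'
from workcell import cams
from h import *
p=cams.camera_params("top")
def mid(a,b,k,z):
    A=onplane(p,225+a[0]/k-.4,125+a[1]/k-.4,z);B=onplane(p,225+b[0]/k-.4,125+b[1]/k-.4,z)
    d=A-B; return (A+B)/2,np.degrees(np.arctan2(-d[0],d[1])),np.linalg.norm(d)
m0=mid((65,370),(492,412),4.5,.112); u=np.array([.9943,-.1063,0])
for z in(.1276,.133):
    m=mid((60,101),(341,129),3,z); print(z,m,"slope x",-60+1000*(m[0]-m0[0])@u/np.cos(np.radians(10)))
E
```

```text
0.1276 (array([0.57869477, 0.06100733, 0.1276    ]), np.float64(-5.971820013168199), np.float64(0.22829400150266538)) slope x 59.2251097674466
0.133 (array([0.57747927, 0.06113534, 0.133     ]), np.float64(-5.971820013168205), np.float64(0.22696824895654755)) slope x 57.98408046094781
```

The axle tips put the roller at slope x ≈ 59 mm and square within 0.2°, and the push force has gone to zero. I'll back off a little, slowly, and check that it stays.

Request:
{"op": "move_arm", "data": {
  "moves": [
    [0,0,0,0,-0.001,0,0.085],
    [0,0,0,0,-0.002,0,0.085],
    [0,0,0,0,-0.003,0,0.085],
    [0,0,0,0,-0.004,0,0.085],
    [0,0,0,0,-0.005,0,0.085],
    [0,0,0,0,-0.0065,0,0.085],
    [0,0,0,0,-0.008,0,0.085],
    [0,0,0,0,-0.01,0,0.085],
    [0,0,0,0,-0.01,0,0.085],
    [0,0,0,0,-0.01,0,0.085]
  ]
}}

```text
clock: 10.25
position: [0.525, 0.0664, 0.1075]
ee_rot: [0.743, 0.669, 0.0, -0.0]
ft_force: [-0.3, 1.2, 0.3]
grip_width: 0.993
```

```bash
python3 - <<'E'
from workcell import manip, cams
import cv2,numpy as np
s=cams.camera("scene");t=cams.camera("top")
a=t[125:255,225:355];b=s[160:290,220:350]
cv2.imwrite("pics/c6.png",cv2.resize(np.hstack([a,b])[:,:,::-1],None,fx=3,fy=3,interpolation=cv2.INTER_CUBIC)); o=manip.get_obs(); print(o["position"],o["ft_force"])
E
```

```text
[0.52513508 0.06639417 0.10753364] [-0.77273981  0.14921111 -0.52978852]
```

View pics/c6.png

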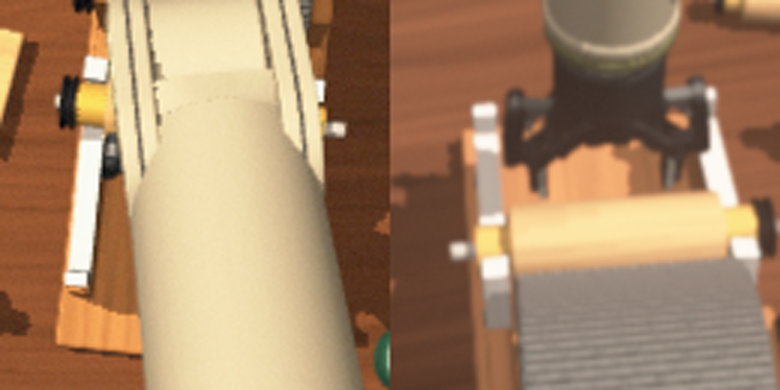

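The roller stayed put with a clear gap to the fingers, so it is seated. I'll retreat and rise.

Request:
{"op": "move_arm", "data": {
  "moves": [
    [0,0,0,0,-0.01,0,0.085],
    [0,0,0,0,-0.025,0,0.085],
    [0,0,0,0,-0.04,0,0.085],
    [0,0,0,0,-0.05,-0.01,0.085],
    [0,0,0,0,-0.06,-0.035,0.085],
    [0,0,0,0,-0.07,-0.065,0.085],
    [0,0,0,0,-0.08,-0.095,0.085],
    [0,0,0,0,-0.09,-0.125,0.085],
    [0,0,0,0,-0.09,-0.15,0.085],
    [0,0,0,0,-0.09,-0.15,0.085]
  ]
}}

```text
clock: 11.35
position: [0.4363, 0.0763, 0.2606]
ee_rot: [0.743, 0.669, 0.003, 0.001]
ft_force: [-0.5, 0.1, 0.6]
grip_width: 1.001
```

```bash
python3 - <<'E'
from workcell import manip, cams
import cv2,numpy as np
s=cams.camera("scene");t=cams.camera("top")
cv2.imwrite("pics/c7.png",cv2.resize(s[:,:,::-1],(800,600))); cv2.imwrite("pics/t7.png",t[:,:,::-1]); o=manip.get_obs(); print(o["position"],o["ft_force"])
E
```

```text
[0.43526933 0.07588198 0.25743499] [-0.12191616  0.86280756 -0.72445296]
```

View pics/c7.png

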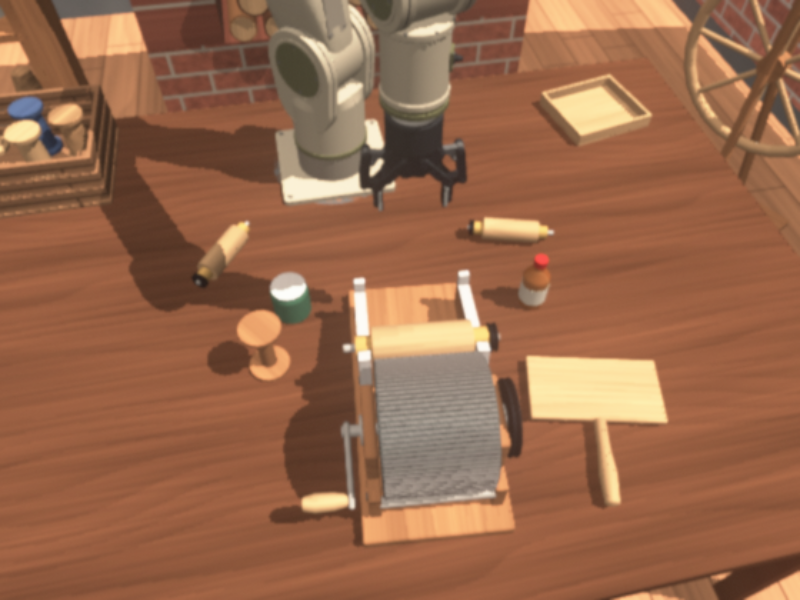

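The scene view shows the roller in its seats by the stops, square, with its sleeves at (362,343) and (484,336). The bystanders are where they were and the arm is clear. I'll let the arm settle, then hand in.

Request:
{"op": "move_arm", "data": {
  "moves": [
    [0,0,0,0,0,0,0.085],
    [0,0,0,0,0,0,0.085],
    [0,0,0,0,0,0,0.085]
  ]
}}

```text
clock: 11.75
position: [0.4352, 0.0757, 0.2567]
ee_rot: [0.743, 0.669, -0.001, -0.0]
ft_force: [1.4, -0.2, 0.8]
grip_width: 0.999
```

```bash
python3 - <<'E'
from workcell import manip
print(manip.hand_in())
E
```

```text
the job is handed in; nothing more can be done
None
```

The feed roller is in its seats against the upper stops, and the job was handed in at about 11.8 s. I pushed it up the slope at 20–25 mm/s with both open fingers behind it, without gripping it; wrist force readings stayed under 2 N.

- **Position:** the last measurement before I backed off put the roller at about 59 mm up the slope and within about 0.2° of square. After I backed off it had not moved.
- **Drop into the pockets:** I did not measure the height separately. I inferred the drop from the push force falling to about zero and from the roller staying put when unsupported.
- **Surroundings:** by eye in the last view, the bobbin, oil bottle, green tin and hand card had not moved, and the arm was clear of everything.

No check failed or disagreed. The hand-in gave no verdict.

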